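Try the fit of a taper-shank ring arbor: seat it home, then drift it loose

ROBOT

A 7-joint arm with a two-finger parallel gripper is mounted at the origin on the work surface. World frame = base frame: x ahead of the robot, y to its left, z up, the work surface at z = 0. Lengths are in m, angles in rad, forces in N, time in s.
With the tool pointing down it reaches from about 0.4 to 0.85 m from the base axis. Payload 4.5 kg.
Tool frame: the origin (TCP) lies midway between the tips of the shut fingers; the grasp point (between the pads) lies 19 mm behind it; z points along the fingers, y is the line along which they close (so a half turn about z gives the same grasp; the last joint's range is limited). The gripper opens to 88 mm and grips with 3 to 60 N. Pads are 18 mm wide; open, the fingers measure 123 mm over their backs; the gripper's body (75 mm by 187 mm) begins 45 mm behind the grasp point.
Start: joints at [-1.246, 0.689, -0.195, 1.565, 0.157, 0.902, -0.215], TCP at [0.179, 0.599, 0.239] pointing down, gripper open.
Joint ranges: [-3.01, 3.01], [-0.46, 2.08], [-1.47, 1.51], [0.13, 2.56], [-1, 4.14], [0.04, 2.09], [-2.66, 2.66]. Speed limits (rad/s): [2.57, 2.57, 3.14, 3.14, 3.14, 3.14, 3.14].

INTERFACE

Orientations are given as a unit quaternion [x, y, z, w].
In Python, from plant import r gives the robot as it stands. The module is installed in compiled form; this text tells all that it offers.
- The arm moves only by the tool step_arm, never from a script. Its argument "series" is a list of rows, each a list of 7 numbers: the shift along the world's x, y, z in mm, then the turn, a rotation vector about the world's x, y, z in rad, then the closure, from 0 (fully open) to 1 (shut). A call has 1 to 20 rows; each row shifts and turns the commanded pose from where the row before left it; what a row does not reach is not made up. A row lasts 1/10 s, in which the tool goes at most 50 mm and 8.59 degrees, less where a joint would pass 70% of its speed; a pose out of reach is approached as far as the arm can. A call is refused whole if a number of a shift passes 50 or a number of a turn 0.15, either way. A call with a gripper value outside its range is refused whole. The fingers move at their own pace and stop on an object; "force" is the grip in N (left out, the last holds). Time passes only in rows, so rows that do not move let the fingers close. It gives the time, the measured TCP pose, the force, the opening and the grip force at its end, in the units of the state.
- r.get_state(): the state, without advancing time (a new reading comes with each control period).
- r.snapshot(name): name is "scene" or "top" or "wrist"; returns (picture, depth): 400x640x3 uint8, blue, green, red; 400x640 float32, m along the optical axis (not along the pixel's ray), 0 where there is no reading.
- r.get_calibration(name): a dict with "intrinsics" (3x3 intrinsics, pixels), "dist_coeffs" ([k1, k2, p1, p2, k3] as OpenCV has them; the pictures are not rectified), "pose" (4x4, takes a point from camera to world coordinates). Camera axes: x right, y up, looking along -z (the intrinsics and any distortion apply to the point x, -y, -z); pixel columns grow to the right and rows downward; lengths in m; the calibration is good to about 2 mm. A picture is of the moment at which its call begins: read the wrist's pose just before it. get_calibration takes no time and is no camera call; for the wrist camera it gives the pose at the moment of the call.
- r.finish_job(): hands the job in; it is judged then, once.
The state is a dict: "clock": time; "q": joint angles; "qd": joint speeds; "joint_torque": joint torques, N m; "tool_pos": TCP position; "eef_rot": TCP orientation; "contact_force": force on the tool from outside, world axes, zero at the start; "moment": the same for the moment, N m; "opening": opening from 0.0 (shut) to 1.0 (fully open); "finger_force": force on a finger pad.
Only numpy, scipy, OpenCV 4.12 (cv2) and the standard library are available. Lean on these libraries where they do the work, as an engineer would, in place of code of your own. Each camera call takes 0.05 s, during which the arm holds its last target. There are 200 camera calls.

TASK

Try the fit of the square-headed taper-shank ring arbor in the bolted-down bench socket. Take it from the wooden stand, lower its shank into the bore without dropping it, turn it under a light push until its tang drops into the driving dog, press it slowly and fully home until the collar sits flush on the socket, and let go. Then, without touching the arbor again, push the wedge-shaped drift through the socket's slot, under the shank, until the arbor has been lifted about 7 mm and is loose; leave the drift in the slot. Never lean on the arbor or the drift with more than about 30 N, and leave the other things where they are.

Things in the scene. Friction and masses are not known exactly. Their poses are not given: they have to be found in the camera images.
- arbor_head (a point): Centre of the dark square head (26 x 26 mm, 34 mm tall, flats square to x and y) of the steel ring arbor, 160 g, 118 mm long, standing upright in one hole of the stand; grip it here. z is the arbor's axis, up. On the head a stub 18 mm across, 8 mm tall; under it a collar 45 mm across, 6 mm thick, on which it rests. Other arbor points have the same axes.
- arbor_seat (a point): Centre of the underside of the arbor's collar, 23 mm below arbor_head; it meets socket_mouth when home. Below it a taper 44 mm long, 28 mm across narrowing at 3 degrees a side to 23 mm, then the tang and the nose.
- arbor_tang (a point): Middle of the foot of the arbor's flat tang, 58 mm below the collar's underside. The tang is 19 mm wide (x), 7 mm thick (y), 14 mm tall.
- arbor_nose (a point): Rounded lower end of the arbor, a thin nose 8 mm across, 70 mm below the collar's underside.
- socket_mouth (a point): Centre of the bore's mouth in the flat top face (64 mm along x, 56 mm along y) of the steel socket, 112 mm above the table, z up. It is bolted down on a dark foot 110 x 70 x 12 mm. The bore is 28 mm wide at the mouth, narrowing at 3 degrees a side. The taper begins to grip with the collar 5 mm above the face; from there a slow push (5 mm/s) rising to 20 or 25 N takes it home; faster is harder.
- socket_dog (a point): Top, on the bore's axis, of the driving dog fixed deep in the dark bore, 64 mm above the table: two 10 mm slots crossed at right angles, at an unknown angle about z, different each time (not that of these axes). Turned wrongly, the tang lands on it with the collar 10 mm above the face; turn the arbor at most 45 degrees either way under a light push until it drops in (within about 0.15 rad).
- socket_slot (a point): Middle of the level floor of the straight slot through the socket along y, open at both ends (y = -28 and 28 mm), on the bore's axis, 30 mm above the table, z up. 20 mm wide (x), 30 mm high at its ends, 26 mm inside. With the arbor home, its nose hangs into it on the axis and ends 12 mm above the floor. A locked arbor takes 10 to 20 N upward to break loose.
- drift_handle (a point): Centre of the dark wooden handle (60 mm along x, 22 mm wide, 44 mm tall) of the drift, a steel wedge 180 mm long, 160 to 260 g, standing on its flat underside on the table. x points along the blade to its tip, z up. The underside of handle and blade is 22 mm below. The blade is 14 mm thick (y) and runs from 30 to 150 mm along x.
- drift_tip (a point): Lower edge of the blade's tip, 150 mm from drift_handle; same axes. The blade's top slopes: 8 mm high at the tip, rising evenly to 24 mm at 100 mm from the tip, then level to the handle. It may enter the slot from either end; it reaches the nose with its tip about 25 mm past the axis.
- stand: Wooden block 64 mm (x) by 150 mm (y), 80 mm tall, fixed to the table, with two upright 34 mm holes at y = -42 and +42 mm; origin under its centre.
- mandrel: Bystander: round straight-shank mandrel in the other hole of the stand, collar 45 mm across and a slim brass head of 16 mm diameter; origin at its collar's underside. Leave alone.
- resin: Bystander: amber bottle, 64 mm diameter, 130 mm tall, origin under its centre. Leave alone.
- spool: Bystander: black filament spool lying flat, 120 mm diameter, 50 mm tall, origin under its centre. Leave alone.
- driver: Bystander: screwdriver, 200 mm long, lying on the table, origin at its middle. Leave alone.
There are look-alikes about, which are no part of the job. Of the things shaped like the part that bears socket_mouth, the bare steel one is meant. What is shaped like the part that bears drift_handle but pink or turquoise is not meant.

How it is judged:
By the outcome, as a careful person would: the job done as asked, in the order asked, and still so for the second after the job is handed in, with the robot touching nothing.
It also fails if it takes over 72 s, if anything falls off the work surface, if the arm or the gripper's body presses on something with over 40 N, if the wrist force passes 120 N, or if a joint passes its speed limit or range.

## Working session

There is one attempt and no reset: what is moved stays moved. The work goes in short steps, Python scripts to look and compute and a tool call to move; the robot and the scene stay as the last step left them, time stands still between calls to the robot, and variables do not carry over. Pictures are saved under pics/ and viewed, at most 10 in all, crops included, and the job is handed in when it is done.

Besides the shell and the picture viewer there is one more tool, called as name(argument=value, ...), one argument or row to a line, values as JSON. step_arm: Moves the arm, as the interface text tells. Its arguments: {"type":"object","properties":{"series":{"type":"array"},"force":{"type":"number"}},"required":["series"]}

```bash
mkdir -p pics; cat > h.py <<'E'
import numpy as np, cv2
from plant import r
def snap(n,f=None):
    c=r.get_calibration(n); im,d=r.snapshot(n)
    if f:
        cv2.imwrite('pics/%s.png'%f,im); np.savez('pics/%s.npz'%f,im=im,d=d,K=c['intrinsics'],D=c['dist_coeffs'],P=c['pose'])
    return im,d,c
def load(f):
    z=np.load('pics/%s.npz'%f); return z['im'],z['d'],dict(intrinsics=z['K'],dist_coeffs=z['D'],pose=z['P'])
def rays(uv,c):
    K=np.array(c['intrinsics'],float);D=np.array(c['dist_coeffs'],float);P=np.array(c['pose'])
    p=cv2.undistortPoints(np.array(uv,float).reshape(-1,1,2),K,D).reshape(-1,2)
    v=np.c_[p[:,0],-p[:,1],-np.ones(len(p))]@P[:3,:3].T
    return P[:3,3],v
def onplane(uv,z,c):
    o,v=rays(uv,c); return o+v*((z-o[2])/v[:,2])[:,None]
def cloud(d,c):
    h,w=d.shape; u,v=np.meshgrid(np.arange(w),np.arange(h))
    o,R=rays(np.c_[u.ravel(),v.ravel()],c)
    return (o+R*d.reshape(-1,1)).reshape(h,w,3)
E
python3 - <<'E'
from h import *
s=r.get_state(); print({k:np.round(v,3) for k,v in s.items()})
for n in('scene','top'):
    im,d,c=snap(n,n+'0'); print(n,np.round(c['pose'],3).tolist(),np.round(c['intrinsics'],1).tolist(),c['dist_coeffs'])
E
```

```text
{'clock': np.float64(0.0), 'q': array([-1.246,  0.69 , -0.195,  1.566,  0.157,  0.902, -0.215]), 'qd': array([-0.002,  0.   ,  0.001, -0.   , -0.   , -0.002, -0.   ]), 'joint_torque': array([ 0.0000e+00, -5.2757e+01, -1.2670e+00, -1.5343e+01, -5.3000e-02,
        6.0000e-03,  0.0000e+00]), 'tool_pos': array([0.179, 0.598, 0.238]), 'eef_rot': array([ 0.145,  0.989, -0.001, -0.   ]), 'contact_force': array([-0.092, -0.004,  0.38 ]), 'moment': array([ 0.008, -0.019, -0.014]), 'finger_force': np.float64(0.0), 'opening': np.float64(1.001)}
scene [[0.241, -0.759, 0.605, 1.159], [0.971, 0.192, -0.146, -0.1], [-0.005, 0.622, 0.783, 0.925], [0.0, 0.0, 0.0, 1.0]] [[439.2, 0.0, 321.0], [0.0, 439.2, 196.1], [0.0, 0.0, 1.0]] [0.04184657 0.         0.         0.         0.        ]
top [[0.016, 0.996, -0.093, 0.398], [-1.0, 0.019, 0.024, 0.082], [0.026, 0.092, 0.995, 1.269], [0.0, 0.0, 0.0, 1.0]] [[402.1, 0.0, 323.6], [0.0, 402.1, 189.9], [0.0, 0.0, 1.0]] [-0.01530809  0.          0.          0.          0.        ]
```

View pics/scene0.png

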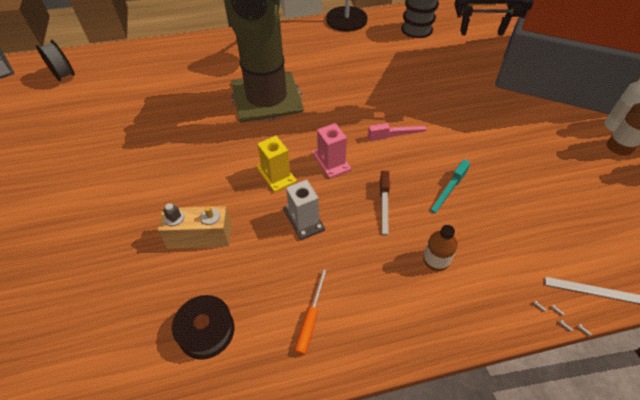

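View pics/top0.png

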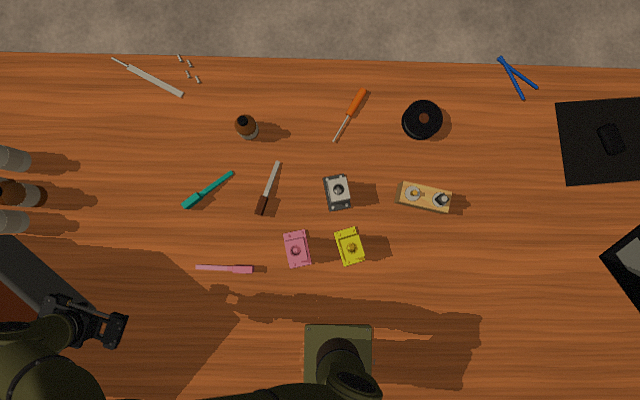

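Scene view candidates are as follows.
- **Sockets:** bare steel (303,205), yellow (275,160), pink (332,148). The steel one is meant.
- **Drifts:** dark wood with steel blade (385,200), turquoise (452,185), pink (395,131). The dark wood one is meant.
- **Arbors:** dark head (172,212), brass mandrel (208,213). The dark square head is meant.

In the top view these are the socket (338,190), arbor (443,199), and drift from handle (263,203) to tip (278,162).

```bash
python3 - <<'E'
from h import *
def rect(p):
    (c,s,a)=cv2.minAreaRect((p*1000).astype(np.float32)); return np.round(c,1),np.round(s,1),round(a,1)
for n,boxes in(('top0',dict(sock=(315,165,365,215),stand=(385,170,465,222),drift=(248,152,292,222))),('scene0',dict(sock=(280,175,330,242),stand=(155,198,235,252),drift=(370,165,400,240)))):
    im,d,c=load(n); C=cloud(d,c)
    for k,(a,b,e,f) in boxes.items():
        P=C[b:f,a:e].reshape(-1,3); I=im[b:f,a:e].reshape(-1,3).astype(int); D=d[b:f,a:e].ravel()
        P0=P; ok=D>0
        zs={'sock':[(.106,.118),(.008,.016)],'stand':[(.076,.0835),(.0835,.092),(.11,.135)],'drift':[(.035,.055),(.006,.03)]}[k]
        for lo,hi in zs:
            m=ok&(P[:,2]>lo)&(P[:,2]<hi)
            if m.sum()>4: print(n,k,lo,m.sum(),'zmed',round(np.median(P[m,2])*1000,1),rect(P[m,:2]))
    # table level
    T=C[100:300,150:500].reshape(-1,3); z=T[:,2]; print('table z',np.median(z[abs(z)<.02]))
im,_,_=load('scene0'); im2,_,_=load('top0')
a=cv2.resize(im[165:255,150:240],(360,360),interpolation=3);b=cv2.resize(im2[165:225,385:475],(400,267),interpolation=3);g=cv2.resize(im2[155:215,310:400],(400,267),interpolation=3)
e=cv2.resize(im[165:245,270:410],(360,206),interpolation=3)
o=np.zeros((570,770,3),np.uint8);o[:360,:360]=a;o[362:568,:360]=e;o[:267,365:765]=b;o[270:537,365:765]=g
cv2.imwrite('pics/crop1.png',o)
E
```

```text
top0 sock 0.106 351 zmed 111.5 (array([511.2,  11.2]), array([64.2, 56.1]), 12.8)
top0 sock 0.008 252 zmed 11.6 (array([511.1,  11.6]), array([109.5,  69.5]), 12.2)
top0 stand 0.076 672 zmed 79.5 (array([ 497.1, -251.5]), array([152.2,  64.6]), 78.2)
top0 stand 0.0835 197 zmed 85.6 (array([ 500.8, -245. ]), array([137.1,  58.6]), 84.1)
top0 stand 0.11 115 zmed 119.2 (array([ 499.5, -256.2]), array([105.5,  32.4]), 71.8)
top0 drift 0.035 147 zmed 43.0 (array([464.9, 244.3]), array([22.3, 59.7]), 72.2)
top0 drift 0.006 221 zmed 15.7 (array([514.3, 216.7]), array([122.9, 189.2]), 88.8)
table z -0.0004062997496665499
scene0 sock 0.106 470 zmed 111.9 (array([509.6,   8.1]), array([68.5, 56.7]), 12.2)
scene0 sock 0.008 463 zmed 12.3 (array([471.3,  22.4]), array([134.9, 207.3]), 78.2)
scene0 stand 0.076 904 zmed 80.2 (array([ 495.8, -254.1]), array([151.2,  66.9]), 78.0)
scene0 stand 0.0835 308 zmed 86.3 (array([ 499.7, -253.3]), array([144.3,  62. ]), 83.1)
scene0 stand 0.11 181 zmed 119.3 (array([ 499.5, -258.7]), array([106.2,  32.5]), 73.2)
scene0 drift 0.035 155 zmed 43.6 (array([464.3, 241.8]), array([21. , 61.7]), 71.3)
scene0 drift 0.006 287 zmed 16.2 (array([497.6, 231.6]), array([ 30.9, 230.7]), 67.7)
table z 0.0008943511669985971
```

View pics/crop1.png

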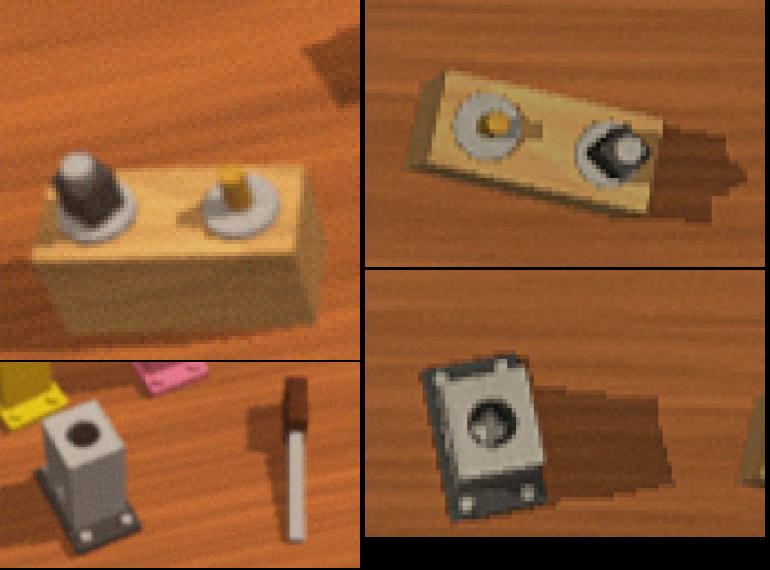

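The crop confirms the choices: dark square head with a light stub in the stand, bare steel socket, and brown drift. The square head sits turned relative to the stand, so I'll look closer with the wrist camera.

step_arm(
  series=[
    [32, -35, 0, 0, 0, 0, 0],
    [32, -35, 0, 0, 0, 0, 0],
    [32, -35, 0, 0, 0, 0, 0],
    [32, -35, 0, 0, 0, 0, 0],
    [32, -35, 0, 0, 0, 0, 0],
    [32, -35, 0, 0, 0, 0, 0],
    [32, -35, 0, 0, 0, 0, 0],
    [32, -35, 0, 0, 0, 0, 0],
    [32, -35, 0, 0, 0, 0, 0],
    [32, -35, 0, 0, 0, 0, 0],
    [0, -49, 0, 0, 0, 0, 0],
    [0, -49, 0, 0, 0, 0, 0],
    [0, -49, 0, 0, 0, 0, 0],
    [0, -49, 0, 0, 0, 0, 0],
    [0, -49, 0, 0, 0, 0, 0],
    [0, -49, 0, 0, 0, 0, 0],
    [0, -49, 0, 0, 0, 0, 0],
    [0, -49, 0, 0, 0, 0, 0],
    [-1, -49, 0, 0, 0, 0, 0],
    [-1, -49, 0, 0, 0, 0, 0],
  ],
)

```text
clock: 2.1
tool_pos: [0.4966, -0.2432, 0.2385]
eef_rot: [0.145, 0.989, 0.0, -0.0]
contact_force: [1.3, 0.4, 0.5]
opening: 1.003
finger_force: 0.0
```

```bash
python3 - <<'E'
from h import *
s=r.get_state(); print(s['clock'],s['tool_pos'],s['eef_rot'],np.round(s['q'],3))
im,d,c=snap('wrist','w1'); print(np.round(c['pose'],3).tolist(),np.round(c['intrinsics'],1).tolist())
E
```

```text
2.1 [ 0.49660944 -0.24320744  0.23852472] [ 1.44928699e-01  9.89442061e-01  1.63673530e-04 -2.32271274e-04] [ 0.559  0.603 -0.307  1.782  0.242  0.794  1.412]
[[0.287, -0.921, -0.263, 0.429], [0.958, 0.276, 0.078, -0.223], [0.001, -0.275, 0.962, 0.384], [0.0, 0.0, 0.0, 1.0]] [[305.5, 0.0, 324.7], [0.0, 305.5, 197.7], [0.0, 0.0, 1.0]]
```

View pics/w1.png

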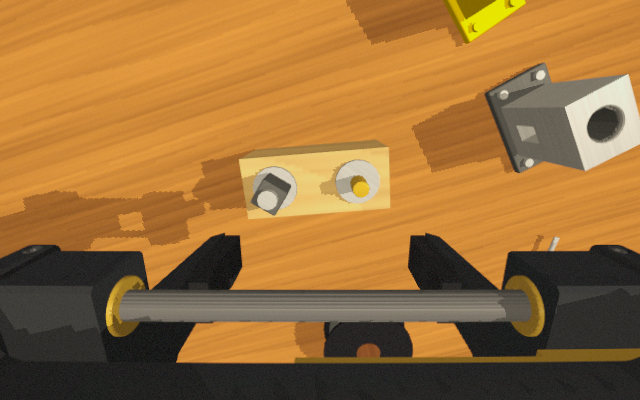

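The wrist view shows the arbor head at (270,193), the mandrel at (360,187), and the socket bore at (605,123). Next I'll measure the head top, collar and bore.

```bash
python3 - <<'E'
from h import *
im,d,c=load('w1'); C=cloud(d,c)
def rect(p):
    (c,s,a)=cv2.minAreaRect((p*1000).astype(np.float32)); return np.round(c,1),np.round(s,1),round(a,1)
def box(a,b,e,f): return C[b:f,a:e].reshape(-1,3)
P=box(240,165,310,225); z=P[:,2]
for lo,hi in((.115,.123),(.125,.131)):
    m=(z>lo)&(z<hi); print('head',lo,m.sum(),np.median(z[m]),rect(P[m,:2]))
m=(z>.083)&(z<.09); (cc,rr)=cv2.minEnclosingCircle((P[m,:2]*1000).astype(np.float32)); print('collar',m.sum(),np.median(z[m]),cc,rr)
m=(z>.09)&(z<.115); 
P=box(235,140,400,225); z=P[:,2]; m=(z>.076)&(z<.083); print('stand',np.median(z[m]),rect(P[m,:2]))
P=box(540,60,640,185); z=P[:,2]; m=(z>.105)&(z<.118); print('sock',np.median(z[m]),rect(P[m,:2]))
# head vertical faces: yaw via normals
for (a,b,e,f) in((255,180,292,212),):
    Q=C[b:f,a:e]; zz=Q[...,2]
    mm=((zz>.09)&(zz<.117))
    p=Q[mm][:,:2]; print('sides',rect(p))
# bore ellipse
g=cv2.cvtColor(im,cv2.COLOR_BGR2GRAY); mk=np.zeros_like(g); mk[95:150,578:632]=(g[95:150,578:632]<95)*255
cs,_=cv2.findContours(mk,0,1); k=max(cs,key=cv2.contourArea); W=onplane(k.reshape(-1,2),.112,c)[:,:2]*1000
print('bore',cv2.fitEllipse(W.astype(np.float32)))
E
```

```text
head 0.115 476 0.11943947734918439 (array([ 486.4, -293.1]), array([26. , 26.2]), 41.8)
head 0.125 309 0.1275911323692458 (array([ 486.4, -293.1]), array([17. , 16.9]), 87.9)
collar 623 0.0856738491613338 (486.1748352050781, -292.9835510253906) 22.397096633911133
stand 0.07971032055263844 (array([ 495.4, -252.4]), array([150.4,  64.7]), 78.1)
sock 0.11184202676790406 (array([509.7,  10.3]), array([65.5, 58.9]), 12.0)
sides (array([ 484.5, -282.2]), array([27.1, 12.4]), 4.5)
bore ((508.8494873046875, 8.62582015991211), (27.019752502441406, 28.389997482299805), 29.784242630004883)
```

step_arm(
  series=[
    [-3, -12, -20, 0, 0, -0.11, 0],
    [-3, -13, -20, 0, 0, -0.11, 0],
    [-2, -13, -20, 0, 0, -0.11, 0],
    [-2, -12, -20, 0, 0, -0.11, 0],
    [0, 0, -20, 0, 0, -0.11, 0],
    [0, 0, -10, 0, 0, 0, 0],
    [0, 0, 0, 0, 0, 0, 0],
  ],
)

```text
clock: 2.85
tool_pos: [0.4864, -0.2901, 0.1274]
eef_rot: [0.407, 0.914, 0.0, -0.002]
contact_force: [-0.1, 0.5, -0.7]
opening: 1.003
finger_force: 0.0
```

step_arm(
  series=[
    [0, -3, -10, 0, 0, 0, 0],
    [0, 0, -10, 0, 0, 0, 0],
    [0, 0, -10, 0, 0, 0, 0],
    [0, 0, -7, 0, 0, 0, 0],
    [0, 0, 0, 0, 0, 0, 0],
    [0, 0, 0, 0, 0, 0, 0.5],
    [0, 0, 0, 0, 0, 0, 1],
    [0, 0, 0, 0, 0, 0, 1],
    [0, 0, 0, 0, 0, 0, 1],
    [0, 0, 0, 0, 0, 0, 1],
    [0, 0, 0, 0, 0, 0, 1],
    [0, 0, 0, 0, 0, 0, 1],
  ],
  force=50,
)

```text
clock: 4.05
tool_pos: [0.4872, -0.2943, 0.0918]
eef_rot: [0.408, 0.913, 0.0, 0.0]
contact_force: [0.9, -0.2, -0.2]
opening: 0.391
finger_force: 0.0
```

```bash
python3 - <<'E'
from h import *
s=r.get_state(); print({k:np.round(v,4) for k,v in s.items() if k in('clock','tool_pos','contact_force','moment','opening','finger_force','q','eef_rot')})
E
```

```text
{'clock': np.float64(4.05), 'q': array([ 0.5211,  0.8288, -0.1006,  1.8533,  0.1649,  0.4674,  1.0356]), 'tool_pos': array([ 0.4872, -0.2943,  0.0918]), 'eef_rot': array([4.081e-01, 9.129e-01, 0.000e+00, 1.000e-04]), 'contact_force': array([ 0.896 , -0.2442, -0.1574]), 'moment': array([-0.0419, -0.0103,  0.0353]), 'finger_force': np.float64(0.0), 'opening': np.float64(0.3912)}
```

step_arm(
  series=[
    [0, 0, 0, 0, 0, 0, 1],
    [0, 0, 0, 0, 0, 0, 1],
    [0, 0, 0, 0, 0, 0, 1],
    [0, 0, 0, 0, 0, 0, 1],
  ],
)

```text
clock: 4.45
tool_pos: [0.4872, -0.2942, 0.0918]
eef_rot: [0.408, 0.913, 0.0, 0.0]
contact_force: [0.2, 0.1, 0.8]
opening: 0.294
finger_force: 50.0
```

step_arm(
  series=[
    [0, 0, 5, 0, 0, 0, 1],
    [0, 0, 15, 0, 0, 0, 1],
    [0, 0, 20, 0, 0, 0, 1],
    [0, 0, 25, 0, 0, 0, 1],
    [0, 0, 25, 0, 0, 0, 1],
    [0, 0, 25, 0, 0, 0, 1],
    [0, 0, 20, 0, 0, 0, 1],
    [2, 30, 0, 0, 0, 0, 1],
    [3, 40, 0, 0, 0, 0, 1],
    [3, 40, 0, 0, 0, 0, 1],
    [3, 40, 0, 0, 0, 0, 1],
    [3, 40, 0, 0, 0, 0, 1],
    [3, 40, 0, 0, 0, 0, 1],
    [3, 40, 0, 0, 0, 0, 1],
    [3, 30, 0, 0, 0, 0, 1],
    [0, 4, 0, 0, 0, 0, 1],
    [0, 0, 0, 0, 0, 0, 1],
    [0, 0, 0, 0, 0, 0, 1],
  ],
)

```text
clock: 6.25
tool_pos: [0.5098, 0.0081, 0.2267]
eef_rot: [0.409, 0.913, -0.001, 0.0]
contact_force: [0.5, -1.2, -1.2]
opening: 0.287
finger_force: 50.0
```

```bash
python3 - <<'E'
from h import *
s=r.get_state(); print(s['clock'],s['tool_pos'],s['eef_rot'],np.round(s['q'],3))
o=np.zeros((400,780,3),np.uint8)
im,d,c=snap('wrist','w2'); C=cloud(d,c)
m=(C[...,2]>.108)&(C[...,2]<.116)&(abs(C[...,0]-.51)<.06)&(abs(C[...,1]-.01)<.06)
print('wr socktop',m.sum(),cv2.minAreaRect((C[m][:,:2]*1000).astype(np.float32)))
o[:,:400]=im[:,130:530]
im,d,c=snap('scene','s2')
o[:,410:780]=cv2.resize(im[110:250,230:360],(370,400))
cv2.imwrite('pics/c2.png',o)
E
```

```text
6.25 [0.50983268 0.00812496 0.22674873] [ 4.08969431e-01  9.12547843e-01 -6.61792274e-04  1.48969361e-05] [-0.045  0.556 -0.098  1.925  0.086  0.666  0.533]
wr socktop 2770 ((509.50091552734375, 10.555421829223633), (64.33552551269531, 56.134647369384766), 12.558982849121094)
```

View pics/c2.png

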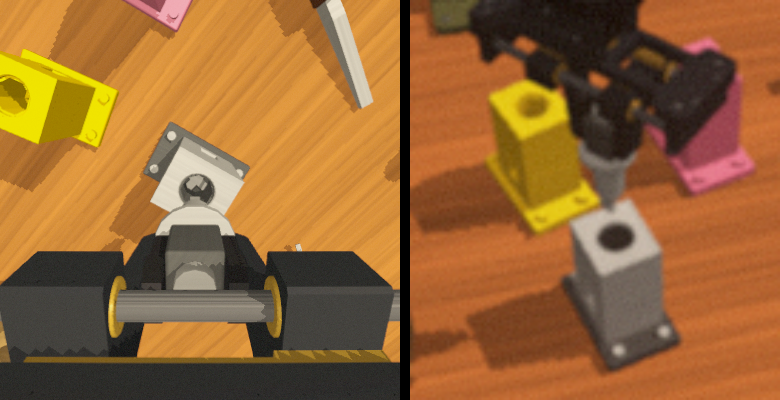

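The arbor hangs in the grip just above the socket. The bore is at crop (197,190), and the dog is visible inside it. I'll measure the collar and bore offset and the dog pattern.

```bash
python3 - <<'E'
from h import *
from scipy.optimize import least_squares
im,d,c=load('w2'); C=cloud(d,c); z=C[...,2]
# collar visible
m=(abs(C[...,0]-.51)<.04)&(abs(C[...,1]-.01)<.04)&(z>.21)&(z<.225)
p=C[m]; print('collar pts',m.sum(),np.percentile(p[:,2],[5,50,95]))
q=p[(p[:,2]>.2185)&(p[:,2]<.2235)][:,:2]*1000
# outer rim: farthest per angle
t=q-[509.8,8.1]; a=np.arctan2(t[:,1],t[:,0]); b=(a*12/np.pi).astype(int)
R=np.array([q[b==k][np.argmax(np.hypot(*t[b==k].T))] for k in set(b) if (b==k).sum()>8])
f=least_squares(lambda x:np.hypot(R[:,0]-x[0],R[:,1]-x[1])-22.5,[509.8,8.1],loss='soft_l1'); print('collar ctr',f.x,np.round(f.fun,1))
# bore via dark/z drop contour at .112
bb=(z<.105)&(z>.0)&(np.hypot(C[...,0]-.51,C[...,1]-.01)<.1)
v,u=np.where(m*0==0)
o,ry=rays(np.c_[u,v],c); W=o+ry*((.112-o[2])/ry[:,2])[:,None]
ins=(np.hypot(W[:,0]-.5095,W[:,1]-.0105)<.020)
low=ins&(z.ravel()<.1085)&(z.ravel()>0)
k=W[low][:,:2]*1000
t=k-[509.5,10.5];a=np.arctan2(t[:,1],t[:,0]);b=np.round(a*8/np.pi).astype(int)
print('bore rim',[(j,np.round(np.hypot(*t[b==j].T).max(),1)) for j in sorted(set(b))])
dg=ins&(abs(z.ravel()-.064)<.004); print('dog',dg.sum())
x0,y0=130+170,165; crop=cv2.resize(im[y0:y0+50,x0:x0+60],(720,600),interpolation=cv2.INTER_CUBIC)
cv2.imwrite('pics/c3.png',crop)
zz=np.round(z[170:206,310:346:1]*1000).astype(int)
for row in zz[::2]: print(' '.join('%3d'%x for x in row[::2]))
E
```

```text
collar pts 1428 [0.21786548 0.2206517  0.22285657]
collar ctr [509.21955356   8.79524996] [-0.2 -0.1  0.1 -0.1  0.2  0.1 -0.1 -0.2  0.1 -0.1]
bore rim [(np.int64(-8), np.float64(15.9)), (np.int64(-7), np.float64(15.9)), (np.int64(-6), np.float64(15.4)), (np.int64(-5), np.float64(15.2)), (np.int64(-4), np.float64(15.2)), (np.int64(-3), np.float64(4.5)), (np.int64(-2), np.float64(4.1)), (np.int64(-1), np.float64(10.6)), (np.int64(0), np.float64(14.9)), (np.int64(1), np.float64(15.4)), (np.int64(2), np.float64(15.1)), (np.int64(3), np.float64(15.8)), (np.int64(4), np.float64(16.0)), (np.int64(5), np.float64(16.1)), (np.int64(6), np.float64(16.0)), (np.int64(7), np.float64(16.1)), (np.int64(8), np.float64(16.2))]
dog 72
112 112 111 112 111 111 112 111 112 112 112 113 112 112 112 112 111 113
112 111 111 112 111 111 111 113 111 112 113 110 112 113 112 112 112 112
112 112 111 112 112 111 110 107 109 108 107 112 111 111 113 110 113 112
111 113 112 111 107 108 108  31  30  27  29 108 107 112 113 111 112 112
112 112 110  63  62  30  30  30  30  29  31  30  63 109 108 111 112 112
111 111 108  6
[... 221 characters left out ...]
  29  29  29  62  29  43  55  54  69  78  96 108 111
108  97  85  71  66  28 373  64  64  63  50  55  67  75  83  91 109 111
108 100  89  77  73  69  64  63  64  63  67  69 373  80  87  95 109 109
108 103  91  81  78  76  72  69  70  71  73  75  77  84  91 101 106 110
108 106  94  89  84  82  78  76  76  77  78  81  82  89  98 104 108 111
107 108  99  94  91  87  85  82  81  83  85  87  88  93 102 107 108 112
109 108 103  99  96 161 162 162 162 162  90  93  94  99 105 109 108 111
110 108 106 104 102 173 173 174 173 173 171  97  99 102 109 108 373 112
112 112 107 173 175 179 180 179 179 179 177 174 171 106 108 111 111 112
112 111 176 217 217 218 217 216 217 217 217 218 178 174 110 112 111 112
```

View pics/c3.png

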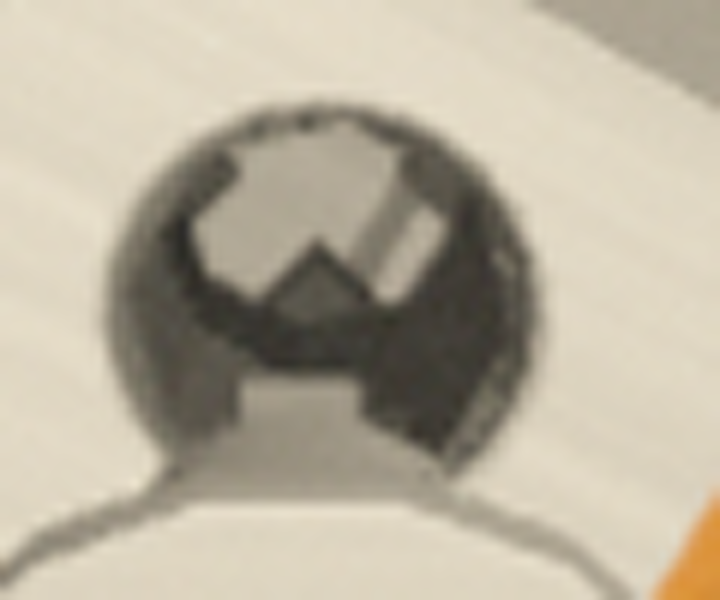

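```bash
python3 - <<'E'
from h import *
im,d,c=load('w2')
for pts in ([(318,240),(262,303),(376,303)],[(235,150),(238,182),(195,225)],[(400,150),(392,172),(448,222)]):
    uv=[(300+(a+.5)/12-.5,165+(b+.5)/12-.5) for a,b in pts]
    W=onplane(uv,.064,c)[:,:2]*1000; print(np.round(W,1).tolist(),[round(np.degrees(np.arctan2(*(W[j]-W[i])[::-1])),1) for i,j in((0,1),(0,2),(1,2))])
print('tool yaw',42)
E
```

```text
[[513.0, 6.6], [513.1, -0.8], [520.5, 5.8]] [np.float64(-89.1), np.float64(-6.4), np.float64(41.7)]
[[502.3, 7.8], [504.4, 5.8], [504.1, 0.5]] [np.float64(-43.3), np.float64(-76.1), np.float64(-92.8)]
[[512.9, 17.2], [513.7, 15.3], [520.3, 15.3]] [np.float64(-67.5), np.float64(-14.9), np.float64(-0.5)]
tool yaw 42
```

step_arm(
  series=[
    [0, 1, 0, 0, 0, -0.147, 1],
    [0, 1, 0, 0, 0, -0.147, 1],
    [0, 0, 0, 0, 0, -0.147, 1],
    [0, 0, 0, 0, 0, -0.147, 1],
    [0, 0, -10, 0, 0, -0.147, 1],
    [0, 0, -10, 0, 0, 0, 1],
    [0, 0, 0, 0, 0, 0, 1],
    [0, 0, 0, 0, 0, 0, 1],
  ],
)

```text
clock: 7.15
tool_pos: [0.5099, 0.0113, 0.2065]
eef_rot: [0.708, 0.706, -0.0, -0.0]
contact_force: [0.4, -0.7, -0.8]
opening: 0.289
finger_force: 50.0
```

step_arm(
  series=[
    [-0.5, -1.5, -10, 0, 0, 0, 1],
    [0, 0, -10, 0, 0, 0, 1],
    [0, 0, -10, 0, 0, 0, 1],
    [0, 0, -10, 0, 0, 0, 1],
    [0, 0, 0, 0, 0, 0, 1],
  ],
)

```text
clock: 7.65
tool_pos: [0.5086, 0.0103, 0.1651]
eef_rot: [0.709, 0.705, -0.001, -0.001]
contact_force: [-0.2, 0.3, -0.8]
opening: 0.289
finger_force: 50.0
```

```bash
python3 - <<'E'
from h import *
s=r.get_state(); print(s['clock'],s['tool_pos'],s['contact_force'],s['moment'])
E
```

```text
7.65 [0.50860448 0.01033344 0.16511014] [-0.19615176  0.3491049  -0.7921392 ] [-0.10627914  0.11194113 -0.09667387]
```

step_arm(
  series=[
    [0.5, -0.5, -5, 0, 0, 0, 1],
    [0, 0, -5, 0, 0, 0, 1],
    [0, 0, -5, 0, 0, 0, 1],
    [0, 0, -5, 0, 0, 0, 1],
    [0, 0, -4, 0, 0, 0, 1],
    [0, 0, -3, 0, 0, 0, 1],
    [0, 0, 0, 0, 0, 0, 1],
  ],
)

```text
clock: 8.35
tool_pos: [0.5099, 0.0098, 0.1393]
eef_rot: [0.709, 0.705, -0.0, -0.0]
contact_force: [0.1, -0.1, -1.1]
opening: 0.289
finger_force: 50.0
```

step_arm(
  series=[
    [0, 0, -2, 0, 0, 0, 1],
    [0, 0, -2, 0, 0, 0, 1],
    [0, 0, -1.5, 0, 0, 0, 1],
    [0, 0, -1.5, 0, 0, 0, 1],
    [0, 0, 0, 0, 0, 0, 1],
  ],
)

```text
clock: 8.85
tool_pos: [0.5101, 0.0097, 0.1326]
eef_rot: [0.709, 0.705, -0.0, -0.0]
contact_force: [0.7, 0.1, -2.3]
opening: 0.293
finger_force: 50.0
```

step_arm(
  series=[
    [0, 0, -1, 0, 0, 0, 1],
    [0, 0, -1, 0, 0, 0, 1],
    [0, 0, 0, 0, 0, 0, 1],
  ],
)

```text
clock: 9.15
tool_pos: [0.51, 0.0097, 0.1306]
eef_rot: [0.709, 0.705, -0.0, -0.0]
contact_force: [-0.5, 0.9, -2.9]
opening: 0.295
finger_force: 50.0
```

step_arm(
  series=[
    [0, 0, -0.5, 0, 0, 0, 1],
    [0, 0, -0.5, 0, 0, 0, 1],
    [0, 0, -0.5, 0, 0, 0, 1],
    [0, 0, -0.5, 0, 0, 0, 1],
    [0, 0, -0.5, 0, 0, 0, 1],
    [0, 0, -0.5, 0, 0, 0, 1],
  ],
)

```text
clock: 9.75
tool_pos: [0.5099, 0.0096, 0.1277]
eef_rot: [0.709, 0.705, -0.0, -0.0]
contact_force: [-2.1, -1.7, 1.2]
opening: 0.287
finger_force: 50.0
```

step_arm(
  series=[
    [0, 0, -0.5, 0, 0, 0, 1],
    [0, 0, -0.5, 0, 0, 0, 1],
    [0, 0, -0.5, 0, 0, 0, 1],
    [0, 0, -0.5, 0, 0, 0, 1],
  ],
)

```text
clock: 10.15
tool_pos: [0.5099, 0.0096, 0.1263]
eef_rot: [0.709, 0.705, -0.0, -0.0]
contact_force: [-3.1, -1.9, 10.6]
opening: 0.281
finger_force: 50.0
```

step_arm(
  series=[
    [-0.3, -0.2, -0.5, 0, 0, 0, 1],
    [0, 0, -0.5, 0, 0, 0, 1],
  ],
)

```text
clock: 10.35
tool_pos: [0.5099, 0.0095, 0.1258]
eef_rot: [0.709, 0.705, 0.0, 0.0]
contact_force: [-5.3, -0.9, 14.8]
opening: 0.288
finger_force: 50.0
```

step_arm(
  series=[
    [-0.4, 0, -0.5, 0, 0, 0, 1],
    [0, 0, -0.5, 0, 0, 0, 1],
  ],
)

```text
clock: 10.55
tool_pos: [0.5099, 0.0095, 0.1253]
eef_rot: [0.709, 0.705, 0.001, 0.001]
contact_force: [-4.3, -2.0, 19.8]
opening: 0.291
finger_force: 50.0
```

step_arm(
  series=[
    [-0.3, -0.2, -0.4, 0, 0, 0, 1],
    [0, 0, -0.4, 0, 0, 0, 1],
  ],
)

```text
clock: 10.75
tool_pos: [0.5099, 0.0095, 0.125]
eef_rot: [0.709, 0.705, 0.001, 0.001]
contact_force: [-5.9, -1.5, 23.1]
opening: 0.289
finger_force: 50.0
```

step_arm(
  series=[
    [-0.3, 0, 0, 0, 0, 0, 1],
    [0, 0, 0, 0, 0, 0, 1],
    [0, 0, 0, 0, 0, 0, 1],
    [0, 0, 0, 0, 0, 0, 1],
  ],
)

```text
clock: 11.15
tool_pos: [0.5098, 0.0095, 0.125]
eef_rot: [0.709, 0.705, 0.001, 0.001]
contact_force: [-4.2, -0.7, 20.8]
opening: 0.29
finger_force: 50.0
```

```bash
python3 - <<'E'
from h import *
s=r.get_state(); print(s['clock'],s['tool_pos'],s['contact_force'],s['moment'])
im,d,c=snap('wrist','w4'); C=cloud(d,c); z=C[...,2]
rad=np.hypot(C[...,0]-.5095,C[...,1]-.0105)
m=(rad<.0215)&(z>.112)&(z<.13); h=np.histogram(z[m]*1000,bins=np.arange(110,130,1)); print(h[0])
m2=(rad>.0235)&(rad<.034)&(abs(z-.112)<.004); print('top',np.median(z[m2])*1000,m2.sum())
m3=m&(rad>.019)&(z>.114); print('collar top',np.median(z[m3])*1000,m3.sum())
im,d,c=snap('scene','s4'); C=cloud(d,c); z=C[...,2]; rad=np.hypot(C[...,0]-.5095,C[...,1]-.0095)
for a,b in((0,.02),(.0245,.03)):
    q=(rad>a)&(rad<b)&(z>.105)&(z<.13); print('scene',a,np.round(np.percentile(z[q]*1000,[10,50,90]),1),q.sum())
cv2.imwrite('pics/c4.png',cv2.resize(im[150:240,260:360],(660,594),interpolation=2))
E
```

```text
11.15 [0.50984224 0.00948374 0.12496844] [-4.18297274 -0.70696989 20.80979658] [-0.26728439  1.16285018  0.02272305]
[  0   0   1   0   0   0   0  28 419 542  67  12  35  36  49  59  55  48
  68]
top 111.77116083583724 2401
collar top 119.15480451843644 492Traceback (most recent call last):
  File "<stdin>", line 10, in <module>
    return _quantile_unchecked(
        a, q, axis, out, overwrite_input, method, keepdims, weights)
    return _ureduce(a,
                    func=_quantile_ureduce_func,
    ...<5 lines>...
                    overwrite_input=overwrite_input,
                    method=method)
    r = func(a, **kwargs)
    result = _quantile(arr,
                       quantiles=q,
    ...<2 lines>...
                       out=out,
                       weights=wgt)
    slices_having_nans = np.isnan(arr[-1, ...])
                                  ~~~^^^^^^^^^
IndexError: index -1 is out of bounds for axis 0 with size 0
```

Depth gives the collar top at 119.15 and the face at 111.8, so about 1.4 mm remains. I'll keep pressing slowly.

step_arm(
  series=[
    [-0.4, 0, -0.3, 0, 0, 0, 1],
    [0, 0, -0.3, 0, 0, 0, 1],
    [0, 0, 0, 0, 0, 0, 1],
  ],
)

```text
clock: 11.55
tool_pos: [0.5098, 0.0095, 0.1248]
eef_rot: [0.709, 0.705, 0.002, 0.001]
contact_force: [-4.4, -0.5, 24.1]
opening: 0.29
finger_force: 50.0
```

step_arm(
  series=[
    [0, 0, -0.3, 0, 0, 0, 1],
    [0, 0, 0, 0, 0, 0, 1],
    [0, 0, 0, 0, 0, 0, 1],
  ],
)

```text
clock: 11.85
tool_pos: [0.5098, 0.0095, 0.1246]
eef_rot: [0.709, 0.705, 0.002, 0.001]
contact_force: [-5.2, -1.3, 26.3]
opening: 0.289
finger_force: 50.0
```

step_arm(
  series=[
    [0.5, 0, 0, 0, 0, 0.03, 1],
    [0, 0, 0, 0, 0, 0.03, 1],
    [0, 0, 0, 0, 0, -0.03, 1],
    [0, 0, 0, 0, 0, -0.03, 1],
  ],
)

```text
clock: 12.25
tool_pos: [0.5098, 0.0095, 0.124]
eef_rot: [0.709, 0.705, 0.001, 0.001]
contact_force: [-3.6, -1.5, 17.5]
opening: 0.292
finger_force: 50.0
```

```bash
python3 - <<'E'
from h import *
s=r.get_state(); print(s['clock'],s['tool_pos'],s['eef_rot'],s['contact_force'],s['moment'])
E
```

```text
12.25 [0.50984683 0.00949346 0.12401907] [0.7089     0.70530749 0.00119574 0.0008393 ] [-3.55804114 -1.45094871 17.51180294] [-0.3110314   1.03182322  0.25410235]
```

The twist helps: it sank 0.6 mm and the force fell. I'll repeat it.

step_arm(
  series=[
    [0.3, 0, -0.3, 0, 0, 0.03, 1],
    [0, 0, -0.2, 0, 0, 0.03, 1],
    [0, 0, -0.2, 0, 0, -0.03, 1],
    [0, 0, 0, 0, 0, -0.03, 1],
    [0, 0, 0, 0, 0, 0, 1],
  ],
)

```text
clock: 12.75
tool_pos: [0.5099, 0.0095, 0.1236]
eef_rot: [0.708, 0.706, 0.001, 0.001]
contact_force: [-5.3, -1.5, 25.4]
opening: 0.289
finger_force: 50.2
```

```bash
python3 - <<'E'
from h import *
s=r.get_state(); print(s['clock'],s['tool_pos'],s['eef_rot'],s['contact_force'],s['moment'])
im,d,c=snap('wrist','w5'); C=cloud(d,c); z=C[...,2]
rad=np.hypot(C[...,0]-.5095,C[...,1]-.0105)
m=(rad<.0215)&(z>.112)&(z<.13)
m2=(rad>.0235)&(rad<.034)&(abs(z-.112)<.004); print('top',np.median(z[m2])*1000,m2.sum())
m3=m&(rad>.019)&(z>.114); print('collar top',np.median(z[m3])*1000,m3.sum())
E
```

```text
12.75 [0.50989417 0.00946949 0.12362762] [0.70809876 0.70611231 0.00092668 0.00083584] [-5.26005561 -1.47898793 25.35581283] [-0.45379699  1.42806834  0.66211055]
top 111.81222743286368 2408
collar top 117.88151610075381 509
```

step_arm(
  series=[
    [0, 0, -0.2, 0, 0, 0.02, 1],
    [0, 0, 0, 0, 0, -0.02, 1],
    [0, 0, 0, 0, 0, 0, 1],
  ],
)

```text
clock: 13.1
tool_pos: [0.5099, 0.0095, 0.1236]
eef_rot: [0.708, 0.706, 0.001, 0.001]
contact_force: [-6.4, -1.5, 26.1]
opening: 0.288
finger_force: 50.2
```

step_arm(
  series=[
    [-0.3, 0, 0.5, 0, 0, 0, 1],
    [0, 0, 0.5, 0, 0, 0, 1],
    [0, 0, 0.5, 0, 0, 0, 1],
    [0, 0, 0, 0, 0, 0, 1],
  ],
)

```text
clock: 13.5
tool_pos: [0.5099, 0.0095, 0.1237]
eef_rot: [0.708, 0.706, 0.001, 0.001]
contact_force: [-2.5, -1.4, 9.9]
opening: 0.29
finger_force: 50.2
```

step_arm(
  series=[
    [0, 0, 0.6, 0, 0, 0, 1],
    [0, 0, 0, 0, 0, 0, 1],
    [0, 0, 0, 0, 0, 0, 0.6],
    [0, 0, 0, 0, 0, 0, 0.4],
    [0, 0, 0, 0, 0, 0, 0.2],
    [0, 0, 0, 0, 0, 0, 0],
    [0, 0, 0, 0, 0, 0, 0],
    [0, 0, 0, 0, 0, 0, 0],
  ],
)

```text
clock: 14.3
tool_pos: [0.509, 0.0094, 0.1232]
eef_rot: [0.709, 0.705, 0.0, -0.0]
contact_force: [0.7, 0.2, -0.5]
opening: 0.809
finger_force: 0.0
```

step_arm(
  series=[
    [0, 0, 20, 0, 0, 0, 0],
    [0, 0, 30, 0, 0, 0, 0],
    [0, 0, 30, 0, 0, 0, 0],
    [0, 0, 30, 0, 0, 0.14, 0],
    [-7, 39, 0, 0, 0, 0.14, 0],
    [-7, 39, 0, 0, 0, 0.14, 0],
    [-7, 39, 0, 0, 0, 0.14, 0],
    [-7, 39, 0, 0, 0, 0.14, 0],
    [-8, 39, 0, 0, 0, 0.14, 0],
    [-8, 39, 0, 0, 0, 0.14, 0],
    [0, 0, 0, 0, 0, 0.14, 0],
    [0, 0, 0, 0, 0, 0.13, 0],
    [0, 0, 0, 0, 0, 0, 0],
  ],
)

```text
clock: 15.6
tool_pos: [0.4648, 0.2435, 0.2331]
eef_rot: [0.162, 0.987, 0.0, -0.0]
contact_force: [0.0, -0.3, -0.1]
opening: 1.002
finger_force: 0.0
```

```bash
python3 - <<'E'
from h import *
s=r.get_state(); print(s['clock'],s['tool_pos'],s['eef_rot'],np.round(s['q'],3))
def rect(p):
    (c,s,a)=cv2.minAreaRect((p*1000).astype(np.float32)); return np.round(c,1),np.round(s,1),round(a,1)
for n in('wrist','top'):
    im,d,c=snap(n,n[0]+'6'); C=cloud(d,c); x,y,z=C[...,0],C[...,1],C[...,2]
    R=np.hypot(x-.51,y-.01)
    m=(R<.0215)&(R>.0145)&(z>.114)&(z<.123); t=(R>.025)&(R<.034)&(abs(z-.112)<.005)
    if m.sum()>20: print(n,'collar-top minus face',np.median(z[m])-np.median(z[t]))
    B=(abs(x-.53)<.11)&(abs(y-.22)<.06)
    h=B&(abs(z-.044)<.004)&(x<.51); print(n,'handle',h.sum(),rect(C[h][:,:2]) if h.sum()>10 else '')
    b=B&(z>.006)&(z<.029)&(x>.5)&(im.min(2)>90)
    if b.sum()>10:
        cs,_=cv2.findContours(b.astype(np.uint8),0,1); k=max(cs,key=cv2.contourArea); mk=np.zeros(b.shape,np.uint8); cv2.drawContours(mk,[k],-1,1,-1)
        q=C[(mk>0)&b][:,:2]; print(n,'blade',len(q),rect(q))
E
```

```text
15.6 [0.46475747 0.24346087 0.23312294] [ 1.61759798e-01  9.86830131e-01  4.40037827e-05 -2.40519060e-04] [-0.432  0.569 -0.22   1.872  0.178  0.72   0.493]
wrist handle 1001 (array([462.4, 243.2]), array([21.4, 58.6]), 71.7)
wrist blade 820 (array([552. , 214.3]), array([ 13.7, 112.4]), 71.8)
top collar-top minus face 0.00623175246172325
top handle 6 
top blade 153 (array([555.3, 214.9]), array([ 13.9, 110. ]), 72.2)
```

View pics/w6.png

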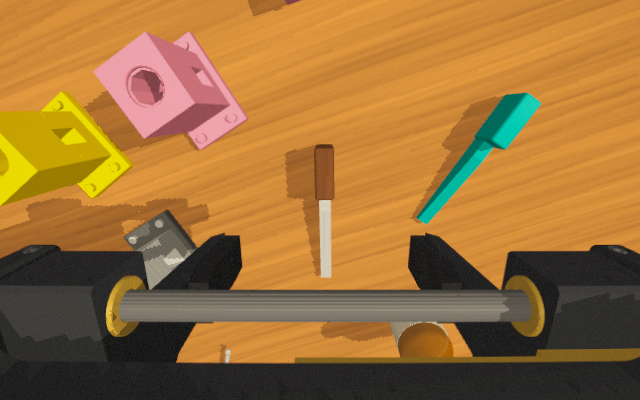

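The view shows our brown drift handle at (325,172) and its tip at (326,275). The turquoise drift's tip is at (420,220), clear of the path. The collar is flush per the top view (6.2 mm, nominal 6). Next I'll grip the drift.

step_arm(
  series=[
    [-4, 1, -30, 0, 0, 0, 0.4],
    [-3, 0.5, -40, 0, 0, 0.008, 0.4],
    [0, 0, -40, 0, 0, 0, 0.4],
    [0, 0, -40, 0, 0, 0, 0.4],
    [0, 0, -35, 0, 0, 0, 0.4],
    [0, 0, -25, 0, 0, 0, 0.4],
    [0, 0, -10, 0, 0, 0, 0.4],
    [0, 0, 0, 0, 0, 0, 0.4],
  ],
)

```text
clock: 16.5
tool_pos: [0.4576, 0.2444, 0.0124]
eef_rot: [0.159, 0.987, -0.001, -0.0]
contact_force: [0.5, -0.0, 0.0]
opening: 0.602
finger_force: 0.0
```

step_arm(
  series=[
    [0, 0, -5, 0, 0, 0, 0.4],
    [0, 0, 0, 0, 0, 0, 0.6],
    [0, 0, 0, 0, 0, 0, 0.8],
    [0, 0, 0, 0, 0, 0, 1],
    [0, 0, 0, 0, 0, 0, 1],
    [0, 0, 0, 0, 0, 0, 1],
    [0, 0, 0, 0, 0, 0, 1],
    [0, 0, 0, 0, 0, 0, 1],
    [0, 0, 0, 0, 0, 0, 1],
  ],
  force=50,
)

```text
clock: 17.4
tool_pos: [0.4583, 0.245, 0.0087]
eef_rot: [0.158, 0.987, 0.0, 0.0]
contact_force: [-0.5, -0.1, 5.2]
opening: 0.246
finger_force: 50.0
```

```bash
python3 - <<'E'
from h import *
T={}
for f in('w6','t6','top0','scene0'):
    im,d,c=load(f); C=cloud(d,c); hsv=cv2.cvtColor(im,cv2.COLOR_BGR2HSV)
    for n,lo,hi in(('pink',(150,50,120),(179,255,255)),('yellow',(24,150,100),(34,255,255))):
        m=(cv2.inRange(hsv,lo,hi)>0)&(abs(C[...,2]-.112)<.005)
        if m.sum()>40: 
            (a,s,g)=cv2.minAreaRect((C[m][:,:2]*1000).astype(np.float32)); print(f,n,m.sum(),np.round(a,1),np.round(s,1),round(g,1)); print(np.round(cv2.boxPoints((a,s,g))).tolist())
s=r.get_state(); print(s['contact_force'],s['moment'],np.round(s['q'],3))
E
```

```text
w6 pink 4750 [331.5 130.8] [64.6 57.2] 12.8
[[294.0, 152.0], [306.0, 96.0], [369.0, 110.0], [357.0, 166.0]]
w6 yellow 1530 [350.1 -27.1] [47.2 57.9] 18.4
[[319.0, -7.0], [337.0, -62.0], [382.0, -47.0], [363.0, 8.0]]
t6 pink 197 [335.7 121.9] [64.6 37.3] 15.1
[[300.0, 131.0], [309.0, 95.0], [372.0, 112.0], [362.0, 148.0]]
t6 yellow 339 [343.1 -29.6] [63.9 55.3] 17.4
[[304.0, -13.0], [321.0, -66.0], [382.0, -47.0], [365.0, 6.0]]
top0 pink 350 [333.4 131.1] [63.9 55.4] 12.5
[[296.0, 151.0], [308.0, 97.0], [371.0, 111.0], [359.0, 165.0]]
top0 yellow 347 [343.4 -29.7] [64.  55.8] 17.8
[[304.0, -13.0], [321.0, -66.0], [382.0, -47.0], [365.0, 7.0]]
scene0 pink 333 [332.1 128. ] [66.9 57.9] 13.0
[[293.0, 149.0], [306.0, 92.0], [371.0, 107.0], [358.0, 164.0]]
scene0 yellow 278 [343.1 -32.5] [63.2 55.5] 18.7
[[304.0, -16.0], [322.0, -69.0], [382.0, -49.0], [364.0, 4.0]]
[-0.46694572 -0.14915666  5.2292369 ] [-0.05065921  0.07611291  0.01893678] [-0.54   0.949 -0.066  2.018  0.297  0.183  0.382]
```

Pink socket's near face stays about 20 mm clear of the gripper body along the whole insertion line, so I'll enter from the +y side.

step_arm(
  series=[
    [0, 0, 5, 0, 0, 0, 1],
    [0, 0, 15, 0, 0, 0, 1],
    [0, 0, 15, 0, 0, 0, 1],
    [0, 0, 15, 0, 0, 0, 1],
    [1, -4, 0, 0, 0, -0.13, 1],
    [1, -4, 0, 0, 0, -0.13, 1],
    [1, -5, 0, 0, 0, -0.13, 1],
    [1, -5, 0, 0, 0, -0.13, 1],
    [1, -5, 0, 0, 0, -0.13, 1],
    [1, -5, 0, 0, 0, -0.13, 1],
    [1, -5, 0, 0, 0, -0.13, 1],
    [1, -4, 0, 0, 0, -0.128, 1],
    [0, 0, 0, 0, 0, 0, 1],
    [0, 0, 0, 0, 0, 0, 1],
  ],
)

```text
clock: 18.8
tool_pos: [0.4657, 0.2081, 0.0582]
eef_rot: [0.626, 0.78, -0.0, -0.0]
contact_force: [-0.2, 0.5, -2.1]
opening: 0.248
finger_force: 50.0
```

```bash
python3 - <<'E'
from h import *
from scipy.spatial.transform import Rotation as Ro
s=r.get_state(); print(s['clock'],s['tool_pos'],s['contact_force'],s['moment'],np.round(s['q'],3)); M=Ro.from_quat(s['eef_rot']).as_matrix(); print('tooly yaw',np.degrees(np.arctan2(M[1,1],M[0,1])),'z',M[:,2])
def rect(p):
    (c,s,a)=cv2.minAreaRect((p*1000).astype(np.float32)); return np.round(c,1),np.round(s,1),round(a,1)
zo=s['tool_pos'][2]-.0087
for n in('top','scene','wrist'):
    im,d,c=snap(n,n[0]+'7'); C=cloud(d,c); x,y,z=C[...,0],C[...,1],C[...,2]
    u=np.array([.2147,-.9767]); t=(x-s['tool_pos'][0])*u[0]+(y-s['tool_pos'][1])*u[1]; l=-(x-s['tool_pos'][0])*u[1]+(y-s['tool_pos'][1])*u[0]
    b=(t>.07)&(t<.165)&(abs(l)<.02)&(z>zo+.003)&(z<zo+.03)
    if b.sum()>15:
        q=C[b]; tt=t[b]; lf=np.polyfit(tt,l[b],1); zf=np.polyfit(tt[tt>.06],q[tt>.06,2],1)
        print(n,b.sum(),rect(q[:,:2]),'tmax',np.percentile(tt,99),'l fit',lf,'z',zf)
cv2.imwrite('pics/c7.png',cv2.resize(im,(640,400)))
E
```

```text
18.8 [0.46571366 0.20807842 0.05816086] [-0.23264205  0.51404478 -2.12668978] [ 0.03619311  0.08538624 -0.00159882] [-0.542  0.853  0.053  2.045 -0.165  0.248 -0.129]
tooly yaw 12.503329622064213 z [-4.05818728e-04  8.11814467e-05 -9.99999914e-01]
top 139 (array([492.1,  99.1]), array([14.4, 83.6]), 12.8) tmax 0.15325058858740587 l fit [0.00846336 0.00084324] z [-0.1513558   0.07991257]
scene 248 (array([490.3,  97.1]), array([17.9, 87.3]), 12.5) tmax 0.1562528975123985 l fit [-0.01167437  0.0031721 ] z [-0.11403796  0.07496078]
```

step_arm(
  series=[
    [0, 0, -9, 0, 0, 0, 1],
    [0, 0, -8, 0, 0, 0, 1],
    [0, 0, 0, 0, 0, 0, 1],
    [2.1, -9.8, 0, 0, 0, 0, 1],
    [1.1, -4.9, 0, 0, 0, 0, 1],
    [1.1, -4.9, 0, 0, 0, 0, 1],
    [1.1, -4.9, 0, 0, 0, 0, 1],
    [1.1, -4.9, 0, 0, 0, 0, 1],
    [0, 0, 0, 0, 0, 0, 1],
  ],
)

```text
clock: 19.85
tool_pos: [0.4728, 0.1774, 0.0414]
eef_rot: [0.628, 0.778, -0.0, 0.0]
contact_force: [-0.7, -0.3, -2.2]
opening: 0.25
finger_force: 50.0
```

step_arm(
  series=[
    [1.1, -4.9, -0.5, 0, 0, 0, 1],
    [1.1, -4.9, -0.5, 0, 0, 0, 1],
    [1.1, -4.9, 0, 0, 0, 0, 1],
    [1.1, -4.9, 0, 0, 0, 0, 1],
    [1, -4.9, 0, 0, 0, 0, 1],
    [1, -4.9, 0, 0, 0, 0, 1],
    [0, 0, -0.5, 0, 0, 0, 1],
    [0, 0, -0.5, 0, 0, 0, 1],
    [0, 0, 0, 0, 0, 0, 1],
  ],
)

```text
clock: 20.75
tool_pos: [0.4788, 0.1494, 0.0392]
eef_rot: [0.627, 0.779, 0.0, -0.0]
contact_force: [-0.1, 0.1, -1.1]
opening: 0.239
finger_force: 50.0
```

step_arm(
  series=[
    [0, 0, -0.4, 0, 0, 0, 1],
    [0.4, -2, 0, 0, 0, 0, 1],
    [0.4, -2, 0, 0, 0, 0, 1],
    [0.4, -2, 0, 0, 0, 0, 1],
    [0.4, -2, 0, 0, 0, 0, 1],
    [0, 0, 0, 0, 0, 0, 1],
  ],
)

```text
clock: 21.35
tool_pos: [0.4806, 0.1405, 0.0389]
eef_rot: [0.627, 0.779, -0.0, 0.0]
contact_force: [0.6, -0.5, -2.0]
opening: 0.241
finger_force: 50.0
```

step_arm(
  series=[
    [0, 0, -0.4, 0, 0, 0, 1],
    [0.2, -1, -0.2, 0, 0, 0, 1],
    [0.2, -1, 0, 0, 0, 0, 1],
    [0.2, -1, 0, 0, 0, 0, 1],
    [0.2, -1, 0, 0, 0, 0, 1],
    [0.2, -1, 0, 0, 0, 0, 1],
  ],
)

```text
clock: 21.95
tool_pos: [0.4815, 0.1364, 0.0383]
eef_rot: [0.627, 0.779, 0.0, -0.0]
contact_force: [-0.4, 1.9, 1.2]
opening: 0.246
finger_force: 50.0
```

step_arm(
  series=[
    [0.2, -1, 0, 0, 0, 0, 1],
    [0.2, -1, 0, 0, 0, 0, 1],
    [0.2, -1, 0, 0, 0, 0, 1],
  ],
)

```text
clock: 22.25
tool_pos: [0.482, 0.1343, 0.0383]
eef_rot: [0.627, 0.779, 0.001, -0.0]
contact_force: [-1.8, 5.0, 3.2]
opening: 0.246
finger_force: 50.0
```

step_arm(
  series=[
    [0.2, -1, 0, 0, 0, 0, 1],
    [0.2, -1, 0, 0, 0, 0, 1],
  ],
)

```text
clock: 22.45
tool_pos: [0.4822, 0.1333, 0.0384]
eef_rot: [0.626, 0.78, 0.001, -0.001]
contact_force: [-1.9, 7.3, 4.2]
opening: 0.247
finger_force: 50.0
```

step_arm(
  series=[
    [0.2, -1, 0, 0, 0, 0, 1],
    [0.2, -1, 0, 0, 0, 0, 1],
  ],
)

```text
clock: 22.65
tool_pos: [0.4824, 0.1324, 0.0385]
eef_rot: [0.626, 0.78, 0.002, -0.001]
contact_force: [-3.0, 9.8, 4.4]
opening: 0.246
finger_force: 50.0
```

step_arm(
  series=[
    [0.2, -1, 0, 0, 0, 0, 1],
    [0.2, -1, 0, 0, 0, 0, 1],
    [0.2, -1, 0, 0, 0, 0, 1],
  ],
)

```text
clock: 22.95
tool_pos: [0.4826, 0.1312, 0.0385]
eef_rot: [0.625, 0.781, 0.002, -0.002]
contact_force: [-4.7, 13.2, 4.7]
opening: 0.244
finger_force: 50.0
```

step_arm(
  series=[
    [0.1, -1, 0, 0, 0, 0, 1],
    [0.1, -1, 0, 0, 0, 0, 1],
    [0.1, -1, 0, 0, 0, 0, 1],
  ],
)

```text
clock: 23.25
tool_pos: [0.4827, 0.1301, 0.0386]
eef_rot: [0.624, 0.781, 0.003, -0.003]
contact_force: [-4.4, 17.7, 5.3]
opening: 0.248
finger_force: 50.0
```

step_arm(
  series=[
    [0.1, -1, 0, 0, 0, 0, 1],
    [0.1, -1, 0, 0, 0, 0, 1],
    [0, 0, 0, 0, 0, 0, 1],
  ],
)

```text
clock: 23.55
tool_pos: [0.4828, 0.1291, 0.0386]
eef_rot: [0.624, 0.782, 0.003, -0.003]
contact_force: [-4.5, 18.4, 4.5]
opening: 0.246
finger_force: 50.0
```

```bash
cat > chk.py <<'E'
from h import *
s=r.get_state(); print(s['clock'],np.round(s['tool_pos'],4),np.round(s['eef_rot'],4),np.round(s['contact_force'],1),np.round(s['moment'],2))
for n in('top','scene'):
    im,d,c=snap(n,n[0]+'8'); C=cloud(d,c); x,y,z=C[...,0],C[...,1],C[...,2]; R=np.hypot(x-.5105,y-.0105)
    st=(R<.007)&(z>.13); f=(R>.026)&(R<.031)&(abs(z-.112)<.004)
    print(n,'stub',np.round(np.median(z[st])*1000,1) if st.any() else None,st.sum(),'face',np.round(np.median(z[f])*1000,1) if f.any() else None,f.sum())
E
python3 chk.py
```

```text
23.55 [0.4828 0.1291 0.0386] [ 0.6239  0.7815  0.0034 -0.0033] [-4.5 18.4  4.5] [ 3.35  0.93 -0.11]
top stub 160.4 20 face 112.2 81
scene stub 159.7 28 face 112.4 84
```

step_arm(
  series=[
    [0.1, -1, 0, 0, 0, 0, 1],
    [0.1, -1, 0, 0, 0, 0, 1],
    [0, 0, 0, 0, 0, 0, 1],
  ],
  force=60,
)

```text
clock: 23.95
tool_pos: [0.4829, 0.1282, 0.0386]
eef_rot: [0.623, 0.782, 0.004, -0.004]
contact_force: [-4.0, 20.6, 5.9]
opening: 0.238
finger_force: 60.0
```

```bash
python3 - <<'E'
from h import *
from scipy.spatial.transform import Rotation as Ro
s=r.get_state(); print(s['clock'],np.round(s['tool_pos'],4),np.round(s['contact_force'],1),np.round(s['moment'],2)); M=Ro.from_quat(s['eef_rot']).as_matrix(); print(np.round(M,4).tolist())
im,d,c=snap('top','t9'); o=cv2.resize(im[160:220,260:370],(770,420),interpolation=2)
im,d,c=snap('wrist','w9'); C=cloud(d,c)
cv2.imwrite('pics/c9.png',np.hstack([cv2.resize(im,(400,250),interpolation=3),cv2.resize(o,(400,250))]))
u=np.array([.2147,-.9767]); x,y,z=C[...,0]-s['tool_pos'][0],C[...,1]-s['tool_pos'][1],C[...,2]
t=x*u[0]+y*u[1]; l=-x*u[1]+y*u[0]
h=(abs(z-.074)<.006)&(abs(l)<.014)&(t>-.05)&(t<.06); print('handle top pts',h.sum(),np.percentile(t[h],[1,50,99]),np.polyfit(t[h],z[h],1),np.polyfit(t[h],l[h],1))
im2,d2,c2=load('w7'); 
E
```

```text
23.95 [0.4829 0.1282 0.0386] [-4.  20.6  5.9] [ 3.74  1.   -0.04]
[[-0.2227, 0.9749, -0.0009], [0.9748, 0.2227, 0.0107], [0.0106, 0.0015, -0.9999]]
handle top pts 5140 [-0.02502648 -0.00740582  0.03345772] [0.01118862 0.07334479] [ 8.04012484e-03 -7.29488192e-05]
```

View pics/c9.png

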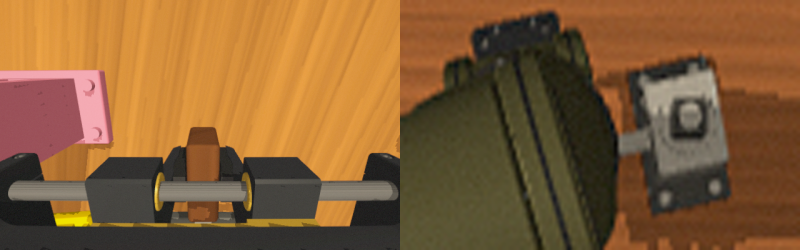

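No slip (the handle's still 5 mm ahead of the TCP), but the wrist has pitched by 11 mrad. I'll correct the pitch and push on.

step_arm(
  series=[
    [0, 0, 0, -0.005, -0.001, 0, 1],
    [0, 0, 0, -0.005, -0.001, 0, 1],
    [0.2, -0.8, 0, 0, 0, 0, 1],
    [0, 0, 0, 0, 0, 0, 1],
  ],
)

```text
clock: 24.45
tool_pos: [0.483, 0.1278, 0.0385]
eef_rot: [0.623, 0.782, 0.001, 0.0]
contact_force: [-5.6, 20.4, 6.5]
opening: 0.241
finger_force: 60.0
```

step_arm(
  series=[
    [0, 0, 0.5, 0, 0, 0, 1],
    [0.2, -1, 0, 0, 0, 0, 1],
    [0.2, -1, 0, 0, 0, 0, 1],
  ],
)

```text
clock: 24.75
tool_pos: [0.483, 0.1271, 0.0387]
eef_rot: [0.623, 0.782, 0.001, -0.001]
contact_force: [-6.6, 25.1, 2.7]
opening: 0.247
finger_force: 60.0
```

step_arm(
  series=[
    [0.5, 0.1, 0, 0, 0, 0.015, 1],
    [0.5, 0.1, 0, 0, 0, 0.015, 1],
    [-1, -0.2, 0, 0, 0, -0.03, 1],
    [-1, -0.2, 0, 0, 0, -0.03, 1],
  ],
)

```text
clock: 25.15
tool_pos: [0.4847, 0.1255, 0.0389]
eef_rot: [0.635, 0.773, 0.002, 0.002]
contact_force: [1.6, 19.9, -1.9]
opening: 0.243
finger_force: 60.4
```

step_arm(
  series=[
    [0.5, 0, 0, 0, 0, 0.02, 1],
    [0.5, -0.8, 0, 0, 0, 0.01, 1],
    [0.2, -0.8, 0, 0, 0, 0, 1],
  ],
)

```text
clock: 25.45
tool_pos: [0.4839, 0.125, 0.0387]
eef_rot: [0.623, 0.782, 0.001, -0.0]
contact_force: [-5.4, 24.6, 2.5]
opening: 0.242
finger_force: 60.0
```

```bash
python3 chk.py
```

```text
25.45 [0.4839 0.125  0.0387] [ 6.229e-01  7.823e-01  1.400e-03 -1.000e-04] [-5.4 24.6  2.5] [ 4.81  1.13 -0.07]
top stub 159.8 18 face 112.0 86
scene stub 160.1 29 face 112.1 80
```

Geometry says the tip is about 37 mm past the axis, yet there's no lift. I'll check the blade and handle directly.

```bash
python3 - <<'E'
from h import *
ax=np.array([.5096,.0105]);u=np.array([.2147,-.9767]);e=np.array([.9767,.2147])
for n in('top','scene','wrist'):
    im,d,c=snap(n,n[0]+'10'); C=cloud(d,c); x=C[...,0]-ax[0];y=C[...,1]-ax[1];z=C[...,2]
    t=(x*u[0]+y*u[1])*1000; l=(x*e[0]+y*e[1])*1000
    for nm,t0,t1 in(('blade-in',-85,-32),('blade-out',31,75),('handle',-160,-83)):
        m=(t>t0)&(t<t1)&(abs(l)<13)&(z>.034)&(z<.085)
        if m.sum()>12:
            zz=z[m]*1000; bins=np.arange(t0,t1,6); k=np.digitize(t[m],bins)
            print(n,nm,m.sum(),[(int(bins[j-1]),round(float(np.median(zz[k==j])),1),round(float(np.median(l[m][k==j])),1)) for j in sorted(set(k)) if (k==j).sum()>3], 't range',np.round(np.percentile(t[m],[1,99]),1))
E
```

```text
top blade-in 39 [(-55, 49.4, 0.7), (-49, 51.1, 0.8), (-43, 49.8, 1.7), (-37, 48.1, 0.7)] t range [-56.3 -33. ]
scene blade-in 188 [(-85, 60.6, 5.2), (-79, 52.4, 3.0), (-73, 51.6, 4.6), (-67, 51.9, 4.5), (-61, 52.5, 4.4), (-55, 50.8, 5.5), (-49, 49.0, 4.0), (-43, 46.8, 6.1)] t range [-84.6 -38.1]
scene blade-out 26 [(31, 39.1, 4.1), (37, 38.1, -0.9)] t range [31.1 40.1]
scene handle 105 [(-112, 48.9, 10.6), (-106, 48.9, 9.6), (-100, 56.2, 8.9), (-94, 69.3, 7.6), (-88, 70.3, 8.2)] t range [-106.9  -83.2]
wrist blade-in 158 [(-85, 73.1, -0.6), (-67, 53.8, -0.0)] t range [-85.  -63.3]
wrist handle 6484 [(-148, 56.9, -0.5), (-142, 73.1, -1.3), (-136, 73.6, -0.8), (-130, 73.7, 1.3), (-124, 73.6, -0.3), (-118, 73.2, -0.7), (-112, 83.3, 10.8), (-106, 73.9, -0.1), (-100, 73.7, -0.5), (-94, 73.6, -0.5), (-88, 73.6, -0.4)] t range [-142.8  -84.5]
```

```bash
python3 - <<'E'
from h import *
for n in('t6','t7','t8','t10','s7','s8','s10'):
    im,d,c=load(n); C=cloud(d,c); x,y,z=C[...,0],C[...,1],C[...,2]; R=np.hypot(x-.5105,y-.0105)
    st=(R<.010)&(z>.155)&(z<.17); f=(abs(x-.51)<.04)&(abs(y-.01)<.04)&(abs(z-.112)<.0025); h=(R<.02)&(z>.149)&(z<.1555)&0==1
    co=(R>.017)&(R<.0215)&(z>.1155)&(z<.123)
    print(n,'stub',np.round(np.mean(z[st])*1000,2),st.sum(),'face',np.round(np.mean(z[f])*1000,2),f.sum(),'collar',np.round(np.mean(z[co])*1000,2),co.sum())
print({k:np.round(v,3) for k,v in r.get_state().items() if k in('tool_pos','contact_force','moment')})
E
```

```text
t6 stub 158.91 31 face 111.86 180 collar 118.35 44
t7 stub 159.76 30 face 111.96 183 collar 118.33 43
t8 stub 159.31 34 face 111.94 178 collar 118.59 48
t10 stub 159.9 32 face 111.91 191 collar 118.48 40
s7 stub 159.67 41 face 112.02 228 collar 118.12 49
s8 stub 159.86 43 face 112.01 224 collar 118.44 50
s10 stub 160.33 41 face 112.03 230 collar 118.86 55
{'tool_pos': array([0.484, 0.125, 0.039]), 'contact_force': array([-4.958, 23.256,  0.388]), 'moment': array([ 4.54 ,  0.996, -0.106])}
```

The scene view suggests a slight lift (0.4–0.7 mm). I'll continue gently with a small lateral wiggle.

step_arm(
  series=[
    [0.1, -0.6, 0, 0, 0, 0.01, 1],
    [0.1, -0.6, 0, 0, 0, -0.02, 1],
    [0.1, -0.4, 0, 0, 0, 0.02, 1],
    [0, 0, 0, 0, 0, -0.01, 1],
  ],
)

```text
clock: 26.1
tool_pos: [0.4836, 0.1236, 0.0387]
eef_rot: [0.623, 0.783, 0.001, -0.001]
contact_force: [-4.6, 23.4, 2.4]
opening: 0.246
finger_force: 60.0
```

step_arm(
  series=[
    [0.2, -0.7, 0, 0, 0, 0.01, 1],
    [0.2, -0.6, 0, 0, 0, -0.02, 1],
    [0.2, -0.6, 0, 0, 0, 0.02, 1],
    [0.1, -0.5, 0, 0, 0, -0.02, 1],
    [0.1, 0, 0, 0, 0, 0.01, 1],
  ],
)

```text
clock: 26.6
tool_pos: [0.4846, 0.122, 0.0387]
eef_rot: [0.622, 0.783, 0.002, -0.001]
contact_force: [-6.2, 24.2, 1.5]
opening: 0.241
finger_force: 60.0
```

step_arm(
  series=[
    [0.1, -0.7, 0, 0, 0, 0.01, 1],
    [0.1, -0.7, 0, 0, 0, -0.02, 1],
    [0.1, -0.7, 0, 0, 0, 0.02, 1],
    [0.1, -0.7, 0, 0, 0, -0.02, 1],
    [0, 0, 0, 0, 0, 0.01, 1],
  ],
)

```text
clock: 27.1
tool_pos: [0.4849, 0.1201, 0.0387]
eef_rot: [0.622, 0.783, 0.002, -0.001]
contact_force: [-6.2, 26.1, 1.7]
opening: 0.241
finger_force: 60.0
```

```bash
cat > chk.py <<'E'
from h import *
s=r.get_state(); print(round(float(s['clock']),2),np.round(s['tool_pos'],4),np.round(s['eef_rot'],4),np.round(s['contact_force'],1),np.round(s['moment'],2))
ax=np.array([.5096,.0105]);u=np.array([.2147,-.9767]); print('tip past axis',(s['tool_pos'][:2]-ax)@u*1000+155)
for n in('top','scene'):
    im,d,c=snap(n,n[0]+'8'); C=cloud(d,c); x,y,z=C[...,0],C[...,1],C[...,2]; R=np.hypot(x-.5105,y-.0105)
    st=(R<.010)&(z>.155)&(z<.178); co=(R>.017)&(R<.0215)&(z>.1155)&(z<.132)
    print(n,'stub',np.round(np.median(z[st])*1000,2),st.sum(),'collar',np.round(np.median(z[co])*1000,2),co.sum())
E
python3 chk.py
```

```text
27.1 [0.4849 0.1201 0.0387] [ 0.622   0.783   0.0019 -0.0011] [-6.2 26.1  1.7] [ 5.18  1.32 -0.15]
tip past axis 42.64789634091065
top stub 160.24 33 collar 118.5 46
scene stub 160.7 43 collar 119.6 58
```

step_arm(
  series=[
    [1, -0.1, 0, 0, 0, 0.03, 1],
    [-1, -0.5, 0, 0, 0, -0.03, 1],
    [-1, -0.5, 0, 0, 0, -0.03, 1],
    [1.1, -0.3, 0, 0, 0, 0.03, 1],
    [1, -0.3, 0, 0, 0, 0.03, 1],
    [-1, -0.5, 0, 0, 0, -0.03, 1],
    [-1, -0.5, 0, 0, 0, -0.03, 1],
    [1.1, 0, 0, 0, 0, 0.03, 1],
  ],
)

```text
clock: 28.0
tool_pos: [0.4866, 0.1157, 0.0387]
eef_rot: [0.623, 0.783, 0.002, 0.0]
contact_force: [-5.6, 21.6, 1.8]
opening: 0.243
finger_force: 60.0
```

step_arm(
  series=[
    [1, -0.1, 0, 0, 0, 0.03, 1],
    [-0.8, -0.7, 0, 0, 0, -0.03, 1],
    [-0.8, -0.7, 0, 0, 0, -0.03, 1],
    [1.2, -0.3, 0, 0, 0, 0.03, 1],
    [1.2, -0.3, 0, 0, 0, 0.03, 1],
    [-0.8, -0.7, 0, 0, 0, -0.03, 1],
    [-0.8, -0.7, 0, 0, 0, -0.03, 1],
    [1.1, 0, 0, 0, 0, 0.03, 1],
  ],
)

```text
clock: 28.8
tool_pos: [0.4877, 0.1111, 0.0387]
eef_rot: [0.623, 0.782, 0.001, 0.001]
contact_force: [-5.6, 19.5, 0.4]
opening: 0.245
finger_force: 60.0
```

```bash
python3 chk.py
```

```text
28.8 [0.4877 0.1111 0.0387] [6.232e-01 7.821e-01 1.200e-03 6.000e-04] [-5.6 19.5  0.4] [ 4.03  1.36 -0.34]
tip past axis 52.07207074050221
top stub 161.93 30 collar 120.4 50
scene stub 161.8 49 collar 120.62 62
```

Lift is now about 2.2 mm and the force is dropping, so I'll continue.

step_arm(
  series=[
    [1, -0.1, 0, 0, 0, 0.03, 1],
    [-0.8, -0.8, 0, 0, 0, -0.03, 1],
    [-0.8, -0.8, 0, 0, 0, -0.03, 1],
    [1.2, -0.5, 0, 0, 0, 0.03, 1],
    [1.2, -0.5, 0, 0, 0, 0.03, 1],
    [-0.8, -0.8, 0, 0, 0, -0.03, 1],
    [-0.8, -0.8, 0, 0, 0, -0.03, 1],
    [1.1, -0.3, 0, 0, 0, 0.03, 1],
  ],
)

```text
clock: 29.7
tool_pos: [0.4887, 0.1059, 0.0387]
eef_rot: [0.623, 0.782, 0.001, 0.001]
contact_force: [-6.6, 19.0, 3.3]
opening: 0.244
finger_force: 60.0
```

step_arm(
  series=[
    [1, -0.2, 0, 0, 0, 0.03, 1],
    [-0.8, -0.8, 0, 0, 0, -0.03, 1],
    [-0.8, -0.8, 0, 0, 0, -0.03, 1],
    [1.2, -0.5, 0, 0, 0, 0.03, 1],
    [1.2, -0.5, 0, 0, 0, 0.03, 1],
    [-0.8, -0.8, 0, 0, 0, -0.03, 1],
    [-0.8, -0.8, 0, 0, 0, -0.03, 1],
    [1, -0.3, 0, 0, 0, 0.03, 1],
  ],
)

```text
clock: 30.5
tool_pos: [0.49, 0.0999, 0.0386]
eef_rot: [0.624, 0.781, 0.0, 0.001]
contact_force: [-4.5, 16.1, 3.5]
opening: 0.242
finger_force: 60.0
```

```bash
python3 chk.py
```

```text
30.5 [0.49   0.0999 0.0386] [6.240e-01 7.814e-01 1.000e-04 1.100e-03] [-4.5 16.1  3.5] [ 3.4   1.19 -0.23]
tip past axis 63.50441547438015
top stub 163.99 37 collar 121.82 48
scene stub 163.73 59 collar 122.62 67
```

step_arm(
  series=[
    [0.7, -0.8, 0, 0, 0, 0.02, 1],
    [-0.3, -0.9, 0, 0, 0, -0.02, 1],
    [-0.3, -0.9, 0, 0, 0, -0.02, 1],
    [0.7, -0.8, 0, 0, 0, 0.02, 1],
    [0.7, -0.8, 0, 0, 0, 0.02, 1],
    [-0.3, -0.8, 0, 0, 0, -0.02, 1],
    [-0.3, -0.8, 0, 0, 0, -0.02, 1],
    [0.7, -0.3, 0, 0, 0, 0.02, 1],
  ],
)

```text
clock: 31.4
tool_pos: [0.4913, 0.0933, 0.0386]
eef_rot: [0.624, 0.781, -0.0, 0.001]
contact_force: [-4.2, 16.8, 3.2]
opening: 0.241
finger_force: 60.0
```

```bash
python3 chk.py; python3 - <<'E'
from h import *
s=r.get_state()
im,d,c=snap('wrist','w12'); C=cloud(d,c)
u=np.array([.2147,-.9767]); x,y,z=C[...,0]-s['tool_pos'][0],C[...,1]-s['tool_pos'][1],C[...,2]
t=x*u[0]+y*u[1]; l=-x*u[1]+y*u[0]
h=(abs(z-.074)<.006)&(abs(l)<.014)&(t>-.05)&(t<.06); print('handle t',np.percentile(t[h],[1,99]),np.polyfit(t[h],z[h],1))
o=cv2.imread('pics/s8.png'); cv2.imwrite('pics/c12.png',cv2.resize(o[150:250,250:390],(770,550),interpolation=2))
E
```

```text
31.4 [0.4913 0.0933 0.0386] [ 6.242e-01  7.813e-01 -3.000e-04  1.000e-03] [-4.2 16.8  3.2] [ 3.32  1.08 -0.12]
tip past axis 70.16903359723524
top stub 164.5 37 collar 123.22 35
scene stub 164.82 60 collar 123.71 62
handle t [-0.02516373  0.03344605] [0.01054412 0.0733952 ]
```

View pics/c12.png

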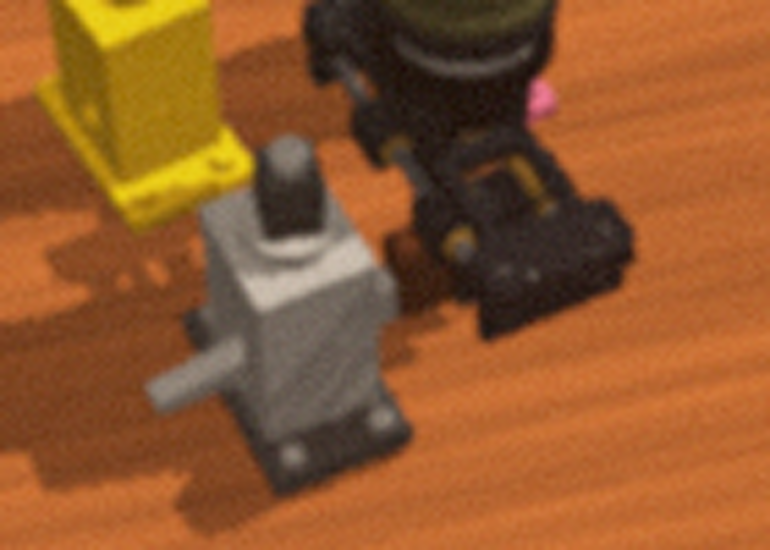

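The drift has passed through the slot and its tip shows on the far side at (165,395) in the crop. The arbor is up about 5 mm, so I'll push on.

step_arm(
  series=[
    [0.7, -0.8, 0, 0, 0, 0.02, 1],
    [-0.3, -0.9, 0, 0, 0, -0.02, 1],
    [-0.3, -0.9, 0, 0, 0, -0.02, 1],
    [0.7, -0.8, 0, 0, 0, 0.02, 1],
    [0.7, -0.8, 0, 0, 0, 0.02, 1],
    [-0.3, -0.8, 0, 0, 0, -0.02, 1],
    [-0.3, -0.8, 0, 0, 0, -0.02, 1],
    [0.7, -0.3, 0, 0, 0, 0.02, 1],
  ],
)

```text
clock: 32.35
tool_pos: [0.4929, 0.0853, 0.0386]
eef_rot: [0.625, 0.781, -0.001, 0.002]
contact_force: [-3.9, 12.0, 3.0]
opening: 0.247
finger_force: 60.0
```

```bash
python3 chk.py
```

```text
32.35 [0.4929 0.0853 0.0386] [ 0.625   0.7806 -0.0012  0.0016] [-3.9 12.   3. ] [ 2.45  0.9  -0.11]
tip past axis 78.31790699562833
top stub 163.88 29 collar 124.41 29
scene stub 166.15 57 collar 124.67 62
```

step_arm(
  series=[
    [0.7, -0.7, 0, 0, 0, 0.02, 1],
    [-0.3, -0.7, 0, 0, 0, -0.02, 1],
    [-0.3, -0.6, 0, 0, 0, -0.02, 1],
    [0.6, -0.4, 0, 0, 0, 0.02, 1],
    [0, 0, 0, 0, 0, 0, 1],
  ],
)

```text
clock: 32.95
tool_pos: [0.494, 0.0793, 0.0386]
eef_rot: [0.626, 0.78, -0.003, 0.003]
contact_force: [-0.2, 4.5, -0.2]
opening: 0.247
finger_force: 60.0
```

```bash
python3 chk.py
```

```text
32.95 [0.494  0.0793 0.0386] [ 0.6262  0.7797 -0.0027  0.0031] [-0.2  4.5 -0.2] [1.08 0.26 0.04]
tip past axis 84.4665761261789
top stub 159.77 14 collar 126.25 24
scene stub 167.23 59 collar 126.7 67
```

step_arm(
  series=[
    [-0.3, 1.3, 0, 0, 0, 0, 1],
    [-0.3, 1.3, 0, 0, 0, 0, 1],
    [-0.3, 1.3, 0, 0.004, 0.001, 0, 1],
    [0, 0, 0, 0.004, 0.001, 0, 1],
  ],
)

```text
clock: 33.45
tool_pos: [0.4932, 0.0807, 0.0387]
eef_rot: [0.627, 0.779, -0.001, 0.001]
contact_force: [-0.7, -0.7, -0.6]
opening: 0.242
finger_force: 60.0
```

```bash
python3 chk.py; python3 - <<'E'
from h import *
s=r.get_state()
im,d,c=snap('wrist','w13'); C=cloud(d,c)
u=np.array([.2147,-.9767]); x,y,z=C[...,0]-s['tool_pos'][0],C[...,1]-s['tool_pos'][1],C[...,2]
t=x*u[0]+y*u[1]; l=-x*u[1]+y*u[0]
h=(abs(z-.074)<.006)&(abs(l)<.014)&(t>-.05)&(t<.06); print('handle t',np.percentile(t[h],[1,99]),np.polyfit(t[h],z[h],1))
E
```

```text
33.45 [0.4932 0.0807 0.0387] [ 6.275e-01  7.786e-01 -1.300e-03  7.000e-04] [-0.7 -0.7 -0.6] [-0.19  0.14 -0.04]
tip past axis 82.95279150761145
top stub 167.34 12 collar 127.63 19
scene stub 168.07 48 collar 126.23 52
handle t [-0.02496245  0.0333512 ] [0.01063263 0.07347068]
```

step_arm(
  series=[
    [-0.3, 1.5, 0, 0, 0, 0, 1],
    [-0.3, 1.5, 0, 0, 0, 0, 1],
    [-0.3, 1.4, 0, 0, 0, 0, 1],
    [0, 0, 0, 0, 0, 0, 1],
  ],
)

```text
clock: 34.0
tool_pos: [0.4926, 0.0865, 0.0388]
eef_rot: [0.627, 0.779, -0.001, 0.001]
contact_force: [0.1, 0.8, -0.3]
opening: 0.248
finger_force: 60.0
```

```bash
python3 chk.py;python3 chk.py
```

```text
34.0 [0.4926 0.0865 0.0388] [ 6.269e-01  7.791e-01 -6.000e-04  5.000e-04] [ 0.1  0.8 -0.3] [0.04 0.03 0.05]
tip past axis 77.1420522691995
top stub 167.73 34 collar 125.42 22
scene stub 165.83 45 collar 125.75 48
34.1 [0.4926 0.0864 0.0387] [ 6.269e-01  7.791e-01 -6.000e-04  5.000e-04] [ 0.2  1.2 -1.2] [0.13 0.1  0.05]
tip past axis 77.23858121968114
top stub 167.5 32 collar 125.46 29
scene stub 166.59 46 collar 125.81 50
```

step_arm(
  series=[
    [0, 0, 0, 0, 0, 0, 1],
    [0, 0, 0, 0, 0, 0, 0.65],
    [0, 0, 0, 0, 0, 0, 0.65],
    [0, 0, 0, 0, 0, 0, 0.65],
    [0, 0, 0, 0, 0, 0, 0.6],
    [0, 0, 0, 0, 0, 0, 0.6],
  ],
  force=5,
)

```text
clock: 34.8
tool_pos: [0.4926, 0.0858, 0.0388]
eef_rot: [0.627, 0.779, -0.001, 0.001]
contact_force: [-0.4, 0.5, -0.5]
opening: 0.403
finger_force: 0.0
```

```bash
python3 chk.py; python3 - <<'E'
from h import *
s=r.get_state()
im,d,c=snap('wrist','w14'); C=cloud(d,c)
u=np.array([.2147,-.9767]); x,y,z=C[...,0]-s['tool_pos'][0],C[...,1]-s['tool_pos'][1],C[...,2]
t=x*u[0]+y*u[1]; l=-x*u[1]+y*u[0]
h=(abs(z-.072)<.012)&(abs(l)<.011)&(t>-.05)&(t<.06); print(s['opening'],'handle t',np.percentile(t[h],[1,99]),np.polyfit(t[h],z[h],1),h.sum())
E
```

```text
34.8 [0.4926 0.0858 0.0388] [ 6.272e-01  7.789e-01 -8.000e-04  7.000e-04] [-0.4  0.5 -0.5] [-0.1   0.05  0.02]
tip past axis 77.75882250836978
top stub 168.0 33 collar 125.34 25
scene stub 166.68 46 collar 126.05 54
0.396830295661815 handle t [-0.0254312   0.03332325] [0.04547985 0.07288609] 5202
```

step_arm(
  series=[
    [0, 0, 5, 0, 0, 0, 0.5],
    [0, 0, 15, 0, 0, 0, 0.5],
    [0, 0, 30, 0, 0, 0, 0.5],
    [0, 0, 40, 0, 0, 0, 0.5],
    [0, 0, 40, 0, 0, 0, 0.5],
    [-5, 40, 20, 0, 0, 0, 0.5],
    [-5, 40, 0, 0, 0, 0, 0.5],
    [0, 40, 0, 0, 0, 0, 0.5],
    [0, 0, 0, 0, 0, 0, 0.5],
    [0, 0, 0, 0, 0, 0, 0.5],
  ],
)

```text
clock: 35.95
tool_pos: [0.4821, 0.2067, 0.1889]
eef_rot: [0.626, 0.78, -0.001, 0.001]
contact_force: [-0.6, -1.0, 0.5]
opening: 0.502
finger_force: 0.0
```

```bash
python3 chk.py; python3 chk.py; python3 - <<'E'
from h import *
a=cv2.imread('pics/s8.png');b=cv2.imread('pics/t8.png')
cv2.imwrite('pics/c15.png',np.hstack([cv2.resize(a[150:250,250:390],(420,300),interpolation=2),cv2.resize(b[150:230,270:382],(380,300),interpolation=2)]))
E
```

```text
35.95 [0.4821 0.2067 0.1889] [ 6.262e-01  7.797e-01 -8.000e-04  6.000e-04] [-0.6 -1.   0.5] [-0.1   0.01  0.02]
tip past axis -42.513530600532874
top stub 167.7 42 collar 126.21 55
scene stub 167.26 43 collar 125.61 49
36.05 [0.4825 0.2042 0.1888] [ 0.6278  0.7783 -0.0014  0.0009] [ 0.8 -0.4 -0.1] [-0.06  0.02 -0.05]
tip past axis -40.02515617725541
top stub 166.25 43 collar 125.86 51
scene stub 167.19 45 collar 125.9 52
```

View pics/c15.png

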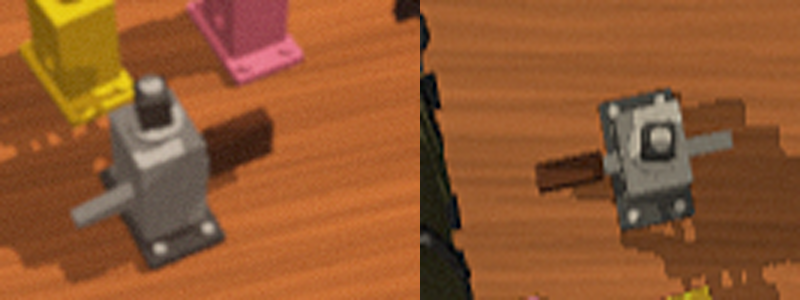

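The arbor stands upright, lifted about 7.3 mm. The drift lies through the slot with its handle at (240,140) in the left crop and its tip at (80,215). The robot is clear, so I'm handing in.

```bash
python3 -c "
from plant import r
print(r.finish_job())"
```

```text
the job is handed in; nothing more can be done
None
```

The job is handed in: the arbor was seated flush and released, then the drift lifted it loose by about 7 mm (camera measurement) and was left in the slot, at about 36 s on the robot's clock. My readings between moves peaked at about 27 N, but breaking the taper loose took side-to-side wiggling of the drift.

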